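Find the hidden catch of the tilt-out grounds bin

ROBOT

A 6-joint arm with a two-finger parallel gripper is mounted at the origin on the work surface. World frame = base frame: x ahead of the robot, y to its left, z up, the work surface at z = 0. Lengths are in mm, angles in rad, forces in N, time in s.
With the tool pointing down it reaches from about 300 to 775 mm from the base axis. Payload 14.6 kg.
Tool frame: the origin (TCP) lies between the finger pads; the fingertips stand 25 mm ahead of it and the grasp point (between the pads) lies 6 mm ahead of it; z points along the fingers, y is the line along which they close (so a half turn about z gives the same grasp; the last joint's range is limited). The gripper opens to 94 mm and grips with 3 to 60 N. Pads are 16 mm wide; open, the fingers measure 119 mm over their backs; the gripper's body (75 mm by 177 mm) begins 78 mm behind the grasp point.
Start: joints at [-1.22, 0.3, 1.521, -0, 1.321, -0.067], TCP at [223.155, -502.684, 230.446] pointing down, gripper open.
Joint ranges: [-3.03, 3.03], [-0.79, 2.21], [0.23, 2.52], [-1.04, 4.18], [0, 3.07], [-2.55, 2.55]. Speed limits (rad/s): [2.22, 2.22, 2.57, 3.14, 3.14, 3.14].

INTERFACE

Orientations are given as [roll, pitch, yaw] about the fixed x, y, z axes, in that order (R = Rz(yaw) Ry(pitch) Rx(roll)).
In Python, from cell import manip gives the robot as it stands. The module is installed in compiled form; this text tells all that it offers.
- The arm moves only by the tool step_arm, never from a script. Its argument "series" is one flat list of numbers, 5 for each row, row after row: the shift along the world's x, y, z in mm, then the turn about the world's z in rad, then the closure, from 0 (fully open) to 1 (shut). In form: [dx, dy, dz, spin, jaw, dx, dy, dz, spin, jaw, ...]. A call has 1 to 20 rows; each row shifts and turns the commanded pose from where the row before left it; what a row does not reach is not made up. A row lasts 1/8 s, in which the tool goes at most 62.5 mm and 10.7 degrees, less where a joint would pass 70% of its speed; a pose out of reach is approached as far as the arm can. A call is refused whole if a number of a shift passes 62.5 or a number of a turn 0.188, either way. A call with a gripper value outside its range is refused whole. The fingers move at their own pace and stop on an object; "squeeze" is the grip in N (left out, the last holds). Time passes only in rows, so rows that do not move let the fingers close. It gives the time, the measured TCP pose, the force, the opening and the grip force at its end, in the units of the state.
- manip.read_state(): the state, without advancing time (a new reading comes with each control period).
- manip.camera(name): name is "scene" or "side" or "wrist"; returns (picture, depth): 480x640x3 uint8, blue, green, red; 480x640 float32, mm along the optical axis (not along the pixel's ray), 0 where there is no reading.
- manip.camera_info(name): a dict with "fovy" (degrees; the focal length in pixels is half the picture's height over the tangent of half this angle, whatever the lens; pixels are square), "cx", "cy" (the principal point, pixels), "k1" (the pictures are not rectified: a ray, as slopes to the right and down, at radius r is drawn at 1 + k1 r^2 times it, then the intrinsics apply), "eye" and "orientation" of the camera in the world. Camera axes: x right, y down, z forward; pixel columns grow to the right and rows downward; lengths in mm; the calibration is good to about 2 mm. A picture is of the moment at which its call begins: read the wrist's pose just before it. camera_info takes no time and is no camera call; for the wrist camera it gives the pose at the moment of the call.
- manip.sign_off(): hands the job in; it is judged then, once.
The state is a dict: "clock": time; "joints": joint angles; "qd": joint speeds; "effort": joint torques, N m; "eef_pos": TCP position; "eef_rot": TCP orientation; "wrist_force": force on the tool from outside, world axes, zero at the start; "moment": the same for the moment, N m; "finger_gap": finger opening in mm; "finger_force": force on a finger pad.
Only numpy, scipy, OpenCV 4.12 (cv2) and the standard library are available. Lean on these libraries where they do the work, as an engineer would, in place of code of your own. Each camera call takes 0.05 s, during which the arm holds its last target. There are 200 camera calls.

TASK

The grounds bin in the front of the small cabinet is held shut by a concealed push catch: an unmarked button lying flush somewhere along the bamboo strip on the cabinet's top. Feel gently along the strip with your fingertips until a spot gives way, and press that button down so that the bin springs fully open; then take the hand away. Pick nothing up and leave the other things where they stand.

Things in the scene. Friction and masses are not known exactly. Their poses are not given: they have to be found in the camera images.
- cabinet: Pale cabinet fixed on the counter: 250 deep (its x), 500 wide (its y), 164 high. Origin: centre of its underside, on the counter; x points from its front (towards the robot) to its back, y to its left end as the robot sees it, z up. Its front third carries the bamboo strip; the pale top around the strip's two ends and behind it is flat and stands 4 higher than the strip.
- strip_middle (a point): Middle of the bare bamboo strip's surface, 160 above the counter, 87.5 in front of the cabinet's origin. The strip is flat, runs along the cabinet's y and is 200 long by 75 wide (x), open at the front edge. Rigid everywhere except at the button: a 44 x 44 square of the same bamboo, flush, outlined only by a barely visible hairline, its centre on the strip's centre line, anywhere within 70 of this middle along y. The place differs each time.
- catch (a joint): How far the hidden button is pressed in, in m: 0 flush, 0.007 fully down. A spring resists with about 1.5 N at first and 4.5 N fully down, and brings it back up when let go. The bin is released when it passes about 0.004.
- bin (a joint): Tilt of the dark grey plastic bin (236 wide, front 140 high) in the middle of the cabinet's front face, hinged along its lower edge 10 above the counter: 0 shut, 0.45 rad fully open. Once released a spring tilts its top out towards the robot by about 60 in one to two seconds and it stays open; the space in front must stay free for that.
- bin_rim (a point): Middle of the top edge of the bin's front; moves towards the robot as the bin opens.
- grinder: Stainless hand grinder, 52 across and 185 high with a crank on top, standing on the counter to the right of the cabinet. Origin: centre of its underside. Leave alone.
- jar: Glass jar with a bamboo lid, 84 across, 130 high, on the counter to the left of the cabinet. Origin: centre of its underside. Leave alone.
- dosing_cup: Black plastic dosing cup, 58 across, 48 high, on the cabinet's top beyond the right (-y) end of the strip. Origin: centre of its underside. Leave alone.
- tamper: Steel tamper, 56 across, 78 high, on the cabinet's top beyond the left (+y) end of the strip. Origin: centre of its underside. Leave alone.
- scraper: Small red silicone scraper, 137 long, 45 wide, 10 thick, lying on the rear part of the cabinet's top. Origin: on its underside, between handle and blade. Leave alone.
- mug: White mug, 80 across, 90 high, on the counter in front and to the left of the cabinet. Origin: centre of its underside. Leave alone.
- spoon: Steel spoon, 150 long, lying on the counter in front and to the right of the cabinet. Leave alone.

How it is judged (in metres and radians):
On the way:
1. the hidden button is pressed in past its release point (value of joint catch above 0.0045 m).
At the end, for the whole second after the job is handed in: The bin stands open (more than 0.40 of 0.45 rad) and still, and the button has been let go and is flush again (within 1.5 mm) (value of joint bin above 0.4 rad and velocity of joint bin below 0.05 rad/s and value of joint catch below 0.0015 m); the robot touches nothing.
It fails at once if one of the other things is shifted or lifted by more than 20 mm, or tipped over (distance of any of grinder, jar, dosing_cup, tamper, scraper, mug, spoon from where it was at the start of the episode above 0.02 m or angle between any of grinder, jar, dosing_cup, tamper, mug's own z axis and vertical above 0.5 rad).
It fails at once if the hand strikes or presses something harder than 50 N (contact force between any of the fingers, the arm and anything else above 50 N).
It also fails if it takes over 58 s, if anything falls off the work surface, if the arm or the gripper's body presses on something with over 40 N, if the wrist force passes 120 N, or if a joint passes its speed limit or range.

## Working session

There is one attempt and no reset: what is moved stays moved. The work goes in short steps, Python scripts to look and compute and a tool call to move; the robot and the scene stay as the last step left them, time stands still between calls to the robot, and variables do not carry over. Pictures are saved under pics/ and viewed, at most 10 in all, crops included, and the job is handed in when it is done.

Besides the shell and the picture viewer there is one more tool, called after "Emit:" as name(argument=value, ...) on one line, values as JSON. step_arm: Moves the arm, as the interface text tells. Its arguments: {"type":"object","properties":{"series":{"type":"array"},"squeeze":{"type":"number"}},"required":["series"]}

```bash
mkdir -p pics; cat > h.py <<'E'
import numpy as np,cv2
from scipy.spatial.transform import Rotation as R
from cell import manip
def grab(name):
    info=manip.camera_info(name); im,d=manip.camera(name); return info,im,d
def rot(o):
    o=np.array(o,float); return o if o.shape==(3,3) else R.from_euler('xyz',o).as_matrix()
def cloud(info,d):
    f=240/np.tan(np.radians(info['fovy'])/2)
    v,u=np.mgrid[0:480,0:640].astype(float)
    K=np.array([[f,0,info['cx']],[0,f,info['cy']],[0,0,1]])
    p=cv2.undistortPoints(np.stack([u.ravel(),v.ravel()],1)[:,None],K,np.array([info['k1'],0,0,0.])).reshape(480,640,2)
    P=np.dstack([p[...,0]*d,p[...,1]*d,d])
    return P@rot(info['orientation']).T+np.array(info['eye'])
E
python3 - <<'E'
from h import *
print(manip.read_state())
for n in('scene','side'):
    i,im,d=grab(n);print(n,i);cv2.imwrite(f'pics/{n}.png',im);np.savez(f'{n}.npz',P=cloud(i,d),d=d,im=im)
E
```

```text
{'clock': 0.0, 'joints': array([-1.21960236e+00,  3.00450840e-01,  1.52157316e+00, -1.03151402e-05,
        1.32070354e+00, -6.66162617e-02]), 'qd': array([-3.39252752e-04,  1.35467526e-03,  7.29492943e-04, -4.27245787e-05,
        8.06844748e-05,  1.90041519e-03]), 'effort': array([-5.08915873e-04, -5.31813526e+01, -3.52738559e+01,  7.08053727e-02,
        2.44317355e-02, -1.04346250e-04]), 'eef_pos': array([ 223.07480588, -502.47600123,  229.90078036]), 'eef_rot': array([-3.14045962e+00, -6.55767288e-05,  4.17812749e-01]), 'wrist_force': array([-0.30601887, -0.22708533, -0.87172124]), 'moment': array([0.05219689, 0.00375854, 0.03338267]), 'finger_force': 0.0, 'finger_gap': 93.57128135201778}
scene {'fovy': 56.14089664931136, 'cx': 322.7260977301661, 'cy': 239.33061201887415, 'k1': -0.0175160736873129, 'eye': array([ 347.31411009,  427.15779018, 1081.66870335]), 'orientation': array([-2.71299179e+00, -1.71808592e-03, -2.68202839e+00])}
side {'fovy': 42.27040685987143, 'cx': 321.3347755218302, 'cy': 231.97637563112758, 'k1': -0.15227420131119956, 'eye': array([ -27.75909466,  829.492043  , 1174.99698347]), 'orientation': array([-2.40108319,  0.00804277, -2.55301212])}
```

View pics/scene.png

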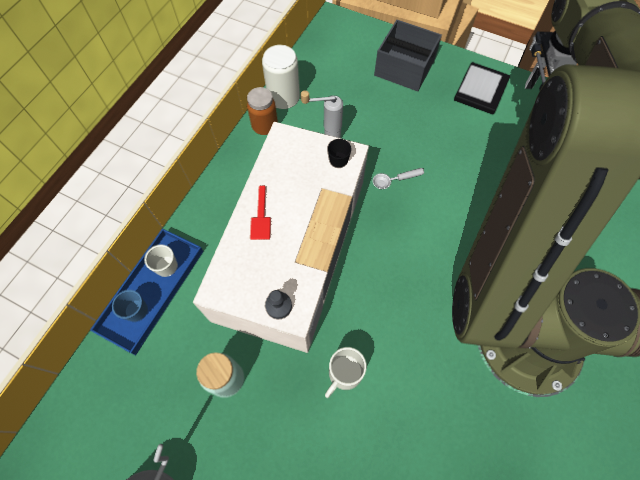

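View pics/side.png

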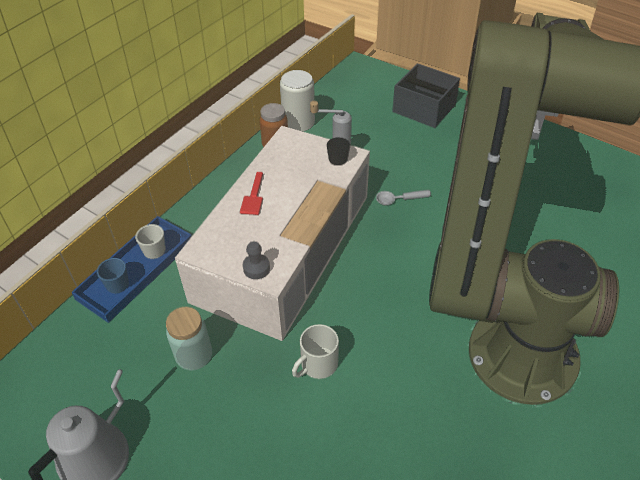

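The scene view shows the cabinet with the bare bamboo strip, corners near (322,190), (352,195), (327,270) and (296,262). The cup is at (339,153), the tamper at (278,303), and the mug at (347,368). I'll fit the strip rectangle next.

```bash
python3 - <<'E'
from h import *
for n in('scene','side'):
    z=np.load(n+'.npz');P,im=z['P'],z['im']
    hsv=cv2.cvtColor(im,cv2.COLOR_BGR2HSV)
    top=(abs(P[...,2]-162)<8)&(P[...,0]>250)&(P[...,0]<800)
    m=top&(hsv[...,1]>70)&(hsv[...,0]>8)&(hsv[...,0]<30)
    k,l,st,c=cv2.connectedComponentsWithStats(m.astype(np.uint8));j=1+st[1:,4].argmax();m=l==j
    r=cv2.minAreaRect(P[m][:,:2].astype(np.float32));print(n,m.sum(),r,cv2.boxPoints(r).round(1).tolist(),'z',np.median(P[m][:,2]))
    r=cv2.minAreaRect(P[top][:,:2].astype(np.float32));print('top',r,cv2.boxPoints(r).round(1).tolist())
    # objects on top / things in front
    for a,b in((175,260),(20,150)):
        q=(P[...,2]>a)&(P[...,2]<b)&(P[...,0]>250)&(P[...,0]<750)&(abs(P[...,1])<450)
        k,l,st,c=cv2.connectedComponentsWithStats(q.astype(np.uint8))
        for i in range(1,k):
            if st[i,4]>80: s=P[l==i];print(a,c[i].round(),s.min(0).round(),s.max(0).round())
E
```

```text
scene 2537 ((542.9719848632812, 22.078773498535156), (74.23792266845703, 198.68179321289062), 9.087449073791504) [[490.6000061035156, 114.30000305175781], [522.0, -81.9000015258789], [595.2999877929688, -70.19999694824219], [563.9000244140625, 126.0]] z 160.19637058283297
top ((619.0094604492188, 107.53158569335938), (252.47763061523438, 913.7247924804688), 9.002103805541992) [[422.79998779296875, 539.0], [565.7999877929688, -363.5], [815.2000122070312, -324.0], [672.2000122070312, 578.5]]
175 [308.  98.] [ 706. -309.  175.] [ 750. -265.  205.]
175 [338. 151.] [ 564. -184.  175.] [ 620. -128.  216.]
175 [278. 304.] [518. 204. 175.] [573. 259. 246.]
20 [333. 122.] [ 660. -331.   21.] [ 706. -295.  150.]
20 [292. 295.] [ 467. -224.   20.] [714. 304. 150.]
20 [345. 369.] [328. 226.  20.] [406. 338.  94.]
20 [219. 374.] [567. 360.  20.] [643. 442. 136.]
side 2025 ((543.1589965820312, 19.78160858154297), (77.01832580566406, 200.99290466308594), 9.197335243225098) [[489.1000061035156, 112.80000305175781], [521.2000122070312, -85.5999984741211], [597.2000122070312, -73.30000305175781], [565.0999755859375, 125.0999984741211]] z 161.26740864407725
top ((655.3390502929688, -240.8243408203125), (281.1047668457031, 1904.3548583984375), 5.441491603851318) [[425.1000061035156, 693.7000122070312], [605.7000122070312, -1202.0], [885.5999755859375, -1175.4000244140625], [705.0, 720.4000244140625]]
175 [318. 108.] [ 698. -309.  175.] [ 750. -265.  208.]
175 [338. 150.] [ 562. -189.  175.] [ 621. -126.  217.]
175 [255. 260.] [518. 202. 175.] [575. 259. 248.]
20 [342. 130.] [ 656. -343.   66.] [ 704. -293.  150.]
20 [277. 274.] [ 466. -233.   20.] [717. 303. 150.]
20 [188. 336.] [565. 361.  20.] [648. 443. 138.]
20 [317. 350.] [326. 220.  20.] [407. 338.  97.]
```

Emit:
step_arm(series=[0,0,40,0,1,0,0,40,0,1,25,40,0,0.187,1,25,40,0,0.187,1,25,40,0,0.187,1,25,40,0,0.187,1,25,40,0,0.187,1,25,40,0,0.187,1,25,40,0,0.187,1,25,40,0,0,1,25,40,0,0,1,25,40,0,0,1,25,40,0,0,1,25,40,0,0,1,20,43,0,0,1,0,0,0,0,1,0,0,0,0,1], squeeze=10)

```text
clock: 2.22
eef_pos: [542.9, 20.0, 310.1]
eef_rot: [-3.141, 0.0, 1.727]
wrist_force: [-0.3, -0.1, -0.0]
finger_gap: 0.6
finger_force: 0.0
```

```bash
python3 - <<'E'
from h import *
s=manip.read_state();print(s['eef_pos'],s['eef_rot'],s['wrist_force'],s['clock'],s['joints'])
i,im,d=grab('wrist');print(i);P=cloud(i,d);np.savez('wrist.npz',P=P,im=im)
g=cv2.createCLAHE(4,(8,8)).apply(cv2.cvtColor(im,cv2.COLOR_BGR2GRAY))
cv2.imwrite('pics/w1.png',np.vstack([im,]) );cv2.imwrite('pics/w1g.png',g)
E
```

```text
[542.9212481   19.9718976  310.13153656] [-3.14086125e+00  7.29263538e-05  1.72698796e+00] [-0.27690083 -0.07996624 -0.00140508] 2.225 [-3.05551648e-02  2.37117928e-01  1.41646358e+00 -2.08153778e-04
  1.48871629e+00 -1.86729631e-01]
{'fovy': 70.61552188947323, 'cx': 324.248789290751, 'cy': 239.52932702226823, 'k1': -0.062153755081416955, 'eye': array([529.71686106, 100.05310799, 464.91372108]), 'orientation': array([ 2.86213296e+00, -2.41376087e-04,  1.53939480e-01])}
```

View pics/w1.png

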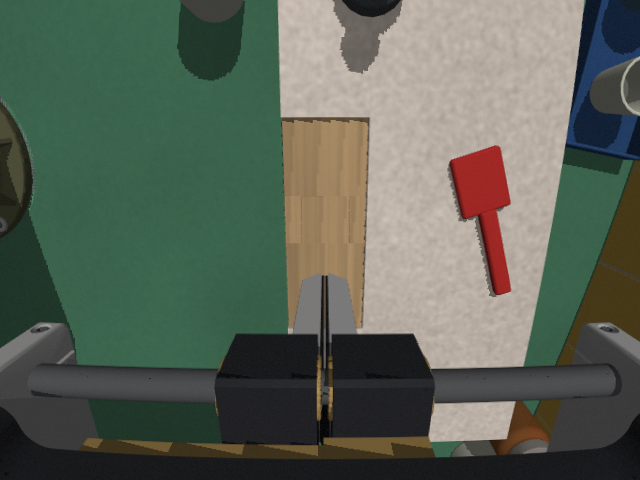

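The wrist view shows the strip at columns 285-368, rows 118-330. Crosswise seams are visible near rows 196 and 242, which could be the button outline. I'll enlarge that area.

```bash
python3 - <<'E'
from h import *
z=np.load('wrist.npz');P,im=z['P'],z['im']
c=im[110:310,270:385]
c=cv2.resize(c,None,fx=3,fy=3,interpolation=cv2.INTER_CUBIC).astype(float)
c=np.clip((c-cv2.GaussianBlur(c,(0,0),40))*3+128,0,255)
cv2.imwrite('pics/w2.png',c[:600])
u=np.array([-.158,.987])
for r in range(118,300,13):
    p=P[r,330];print(r,p.round(),((p[:2]-[543,21])@u).round(1))
E
```

```text
118 [531. 121. 160.] 100.7
131 [533. 111. 160.] 90.0
144 [535. 100. 160.] 79.1
157 [537.  89. 160.] 68.0
170 [538.  78. 159.] 56.7
183 [540.  66. 159.] 45.2
196 [542.  55. 161.] 33.7
209 [544.  43. 161.] 21.7
222 [546.  31. 160.] 9.4
235 [548.  19. 161.] -2.6
248 [550.   6. 161.] -15.5
261 [552.  -7. 160.] -28.7
274 [544.  30. 287.] 9.0
287 [544.  30. 305.] 9.1[ WARN:0@0.434] global loadsave.cpp:1063 imwrite_ Unsupported depth image for selected encoder is fallbacked to CV_8U.
```

View pics/w2.png

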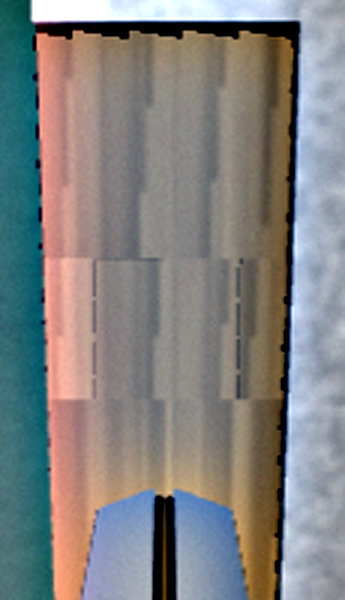

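The crop shows the hairline square: crosswise lines at full-picture rows 196 and 243, and side lines at columns about 302 and 350. That puts the button centre 11.6 mm along the strip, at about (541, 32.5). I'll approach above it and then feel.

Emit:
step_arm(series=[-1,6,-30,0,1,-1,6.5,-30,0,1,0,0,-30,0,1,0,0,-20,0,1,0,0,-8,0,1,0,0,-4,0,1,0,0,0,0,1])

```text
clock: 3.15
eef_pos: [541.3, 32.6, 189.0]
eef_rot: [3.141, 0.0, 1.726]
wrist_force: [-0.5, 0.4, -0.0]
finger_gap: 0.6
finger_force: 0.0
```

Emit:
step_arm(series=[0,0,-1,0,1,0,0,-1,0,1,0,0,-1,0,1,0,0,0,0,1])

```text
clock: 3.65
eef_pos: [541.1, 32.9, 185.4]
eef_rot: [-3.141, -0.0, 1.727]
wrist_force: [0.4, 0.4, -0.5]
finger_gap: 0.3
finger_force: 0.0
```

Emit:
step_arm(series=[0,0,-1,0,1,0,0,-1,0,1,0,0,0,0,1])

```text
clock: 4.03
eef_pos: [541.2, 32.8, 183.5]
eef_rot: [3.141, -0.0, 1.727]
wrist_force: [-0.2, 0.9, 2.7]
finger_gap: 0.4
finger_force: 1.2
```

It gives way at about 2.7 N, so this is the button. Pressing further.

Emit:
step_arm(series=[0,0,-1,0,1,0,0,-1,0,1,0,0,-1,0,1,0,0,-1,0,1,0,0,0,0,1])

```text
clock: 4.65
eef_pos: [541.2, 32.8, 179.4]
eef_rot: [3.142, 0.0, 1.727]
wrist_force: [0.1, 0.3, 3.4]
finger_gap: 0.2
finger_force: 1.9
```

Emit:
step_arm(series=[0,0,-1,0,1,0,0,0,0,1,0,0,0,0,1])

```text
clock: 5.03
eef_pos: [541.2, 32.8, 178.5]
eef_rot: [3.141, 0.0, 1.727]
wrist_force: [-0.4, -0.1, 4.3]
finger_gap: 0.2
finger_force: 2.0
```

Emit:
step_arm(series=[0,0,4,0,1,0,0,8,0,1,0,0,25,0,1,0,0,40,0,1,0,0,50,0,1,0,-40,20,0,1,0,-50,0,0,1,0,-50,0,0,1,0,-50,0,0,1,-20,-50,0,0,1,-40,-40,0,0,1,-40,-40,0,0,1,0,0,0,0,1,0,0,0,0,1,0,0,0,0,1,0,0,0,0,1])

```text
clock: 7.02
eef_pos: [441.7, -286.5, 325.3]
eef_rot: [-3.141, -0.0, 1.728]
wrist_force: [0.1, 0.3, 1.0]
finger_gap: 0.4
finger_force: 0.0
```

```bash
python3 - <<'E'
from h import *
i,im,d=grab('side');cv2.imwrite('pics/e1.png',im);P=cloud(i,d)
s=manip.read_state();print(s['clock'],s['eef_pos'],abs(s['qd']).max())
E
```

```text
7.075 [ 441.62935296 -286.61328027  325.35596972] 0.005925900757282846
```

View pics/e1.png

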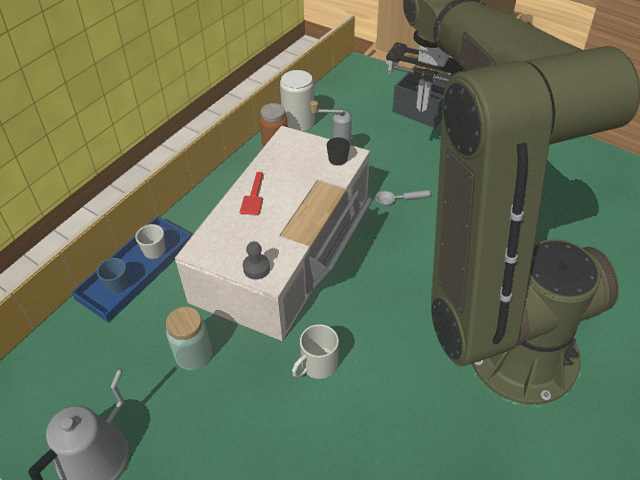

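The side view shows the bin tilted out (around 335,240), everything else in place and the hand clear. I'll let it settle and measure the rim.

Emit:
step_arm(series=[0,0,0,0,1,0,0,0,0,1,0,0,0,0,1,0,0,0,0,1,0,0,0,0,1,0,0,0,0,1,0,0,0,0,1,0,0,0,0,1])

```text
clock: 8.07
eef_pos: [441.2, -287.2, 325.4]
eef_rot: [-3.142, -0.0, 1.727]
wrist_force: [-0.2, -0.6, 0.2]
finger_gap: 0.6
finger_force: 0.0
```

```bash
cat > m.py <<'E'
from h import *
for n in('scene','side'):
    i,im,d=grab(n);P=cloud(i,d)
    q=(P[...,:2]-[543,21])@np.array([[.987,-.158],[.158,.987]])
    m=(q[...,0]<-45)&(q[...,0]>-140)&(abs(q[...,1])<105)&(P[...,2]>110)&(P[...,2]<155)
    x=q[m][:,0];print(n,m.sum(),np.percentile(x,[1,5,20]).round(1),np.percentile(P[m][:,2],[50,99]).round())
    t=(abs(q[...,0])<15)&(abs(q[...,1]-11.6)<15);print('button z',np.median(P[t][:,2]))
E
python3 m.py
```

```text
scene 1127 [-97.  -95.9 -91.3] [137. 155.]
button z 159.97306041079935
side 557 [-97.8 -97.1 -94.6] [139. 155.]
button z 160.30212248266707
```

The rim stands 60 mm out, so the bin is fully open, and the button is flush again.

```bash
python3 -c "
from cell import manip
print(manip.sign_off())"
```

```text
the job is handed in; nothing more can be done
None
```

The hidden button was found and pressed, the bin is fully open with the button flush again, the hand is clear, and the job is handed in; no verdict was returned.

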